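# Lift a concretion out of the rinsing dish with sprung tongs

### The arm

A 6-joint arm with a two-finger parallel gripper is mounted at the origin on a cart in front of the work surface, level with it; the furniture and walls round the work are solid. World frame = base frame: x ahead of the robot, y to its left, z up, the work surface at z = 0. Lengths are in m, angles in rad, forces in N, time in s.
With the tool pointing down it reaches from about 0.375 to 0.9 m from the base axis. Payload 3.1 kg.
Tool frame: the origin (TCP) lies at the very end of the fingers, on their centre line; the grasp point (between the pads) lies 19 mm behind it; z points along the fingers, y is the direction in which the jaws open and shut (so a half turn about z gives the same grasp; the last joint's range is limited). The gripper opens to 85 mm and grips with 20 to 120 N. Pads are 22 mm wide; open, the fingers measure 114 mm over their backs; the gripper's body (76 mm by 85 mm) begins 54 mm behind the grasp point. The pads swing forward as they close: fully open they stand 13 mm farther back than shut.
Start: joints at [-1.28, 0.527, 1.433, -0, 1.181, -0.178], TCP at [0.282, -0.558, 0.231] pointing down, gripper open.
Joint ranges: [-3.08, 3.08], [-0.75, 2.2], [0.22, 2.44], [-1.43, 4.57], [0, 2.65], [-2.85, 2.85]. Speed limits (rad/s): [2.79, 2.79, 3.14, 3.14, 3.14, 3.14].

### API

Orientations are given as a unit quaternion [x, y, z, w].
In Python, from station import manip gives the robot as it stands. The module is installed in compiled form; this text tells all that it offers.
- The arm moves only by the tool send_rows, never from a script. Its argument "commands" is a list of rows, each an object with "delta_pos": the shift along the world's x, y, z in cm, a list of three; "yaw": the turn about the world's z in rad. A call has 1 to 10 rows; each row shifts and turns the pose as measured when the row begins; what a row does not reach is not made up. A row lasts 1/8 s, in which the tool goes at most 62.5 mm and 10.7 degrees, less where a joint would pass 70% of its speed; a pose out of reach is approached as far as the arm can. A call is refused whole if a number of a shift passes 6.25 or a number of a turn 0.188, either way. A call with a gripper value outside its range is refused whole. "grip" is the closure, from -1 (fully open) to 1 (shut), set as the call begins (left out, the last holds). The fingers move at their own pace and stop on an object; "force" is the grip in N (left out, the last holds). Time passes only in rows, so rows that do not move let the fingers close. It gives the time, the measured TCP pose, the force and the opening at its end, in the units of the state.
- manip.sense(): the state, without advancing time (a new reading comes with each control period).
- manip.snapshot(name): name is "scene" or "side" or "wrist"; returns the picture (400x640x3 uint8, blue, green, red); there is no depth.
- manip.get_calibration(name): a dict with "fx", "fy", "cx", "cy" (pixels), "world_to_cam" (4x4, takes a point from world to camera coordinates); the wrist camera has in their place "mount" (4x4, takes a point from camera to tool coordinates, whose origin is the TCP and whose axes are the flange's). Camera axes: x right, y down, z forward; pixel columns grow to the right and rows downward; lengths in m; the calibration is good to about 2 mm. A picture is of the moment at which its call begins: read the wrist's pose just before it. get_calibration takes no time and is no camera call.
- manip.sign_off(): hands the job in, once; it reports no verdict.
The state is a dict: "t": time; "q": joint angles; "qd": joint speeds; "tau": joint torques, N m; "tcp_pos": TCP position; "tool_rot": TCP orientation; "force": force on the tool from outside, world axes, zero at the start; "ft_torque": the same for the moment, N m; "finger_gap": opening from 0.0 (shut) to 1.0 (fully open).
Only numpy, scipy, OpenCV 4.12 (cv2) and the standard library are available. Lean on these libraries where they do the work, as an engineer would, in place of code of your own. Each camera call takes 0.05 s, during which the arm holds its last target. There are 200 camera calls.

### The job

Take the sprung tongs by their two blue handle bars out of the grey stand, reach with the rubber tips down into the white dish and close them on the brown concretion, without the gripper itself touching it. Lift it out and finish while still holding it in the tongs, still, over the middle of the steel tray and about a hand's breadth (10 cm) above the worktop; leave the dish, the tray, the two vials and the loupe where they are.

Things in the scene. Friction and masses are not known exactly. Their poses are not given: they have to be found in the camera images.
- tongs: Scissor-type sprung tongs, 150 mm tall, 0.12 kg, standing upright in the stand, tips down. Origin midway between the tips' lower ends; z runs up to the handles; handles and tips open and close along y. It is the pose of the half with the +y handle and -y tip, so it leans by half the joint value when the tongs are squeezed.
- tongs_grip (a point): Midway between the two blue handle bars (each 10 mm thick, 32 mm long, along the tongs' x), 145 mm above the tongs' origin: grip here from above, closing along the tongs' y. Open, the bars measure 56 mm across their outsides; nothing rises over 5 mm above this point. The spring resists with 6 N at the bars when open, 9 N at joint value 0.3; 20 to 40 N grips well.
- tongs_pivot (a point): Pivot of the tongs, 95 mm above their origin. From each bar a 6 mm steel rod runs inward and down, crosses the other here, and goes out again to a black rubber tip on the other side (12 mm wide along x, 6 mm thick, 46 mm tall). Squeezing the bars together closes the tips.
- tongs_arm (a joint): How far the tongs are squeezed, rad: 0 open, 0.6 at most; sprung open. Bars over outsides / tips' inside gap at their lower ends: 56 / 64 mm at 0 (tips at most 80 mm over outsides), 51 / 55 at 0.1, 46 / 45 at 0.2, 41 / 35 at 0.3 (tips parallel). Seen from the bars the tips sink as they close: 3 mm at 0.1, 7 mm at 0.3.
- stand: Grey plastic stand, fixed, 60 x 136 mm and 46 mm high, with an upright slot 14 mm wide (x) and 96 mm long (y), its floor 8 mm above the worktop; the tongs stand in it with their y along the slot and are lifted straight up and out. Origin at the centre of its underside. It stands on the left or on the right of the dish.
- dish: Round white open dish, loose, 0.6 kg: 150 mm across, rim 40 mm high, inner radius 68 mm near the floor and 71 mm at the rim, inner floor 5 mm above its origin, which is the centre of its underside.
- concretion: Brown iron concretion, a lump 38 mm (x) by 41 mm (y) by 23 mm high, about 0.06 kg, lying in the dish near its middle. Origin at the centre of its underside. Its sides are steep; the tongs can take it from any side.
- tray: Stainless steel instrument tray, loose, 126 mm (x) by 256 mm (y), 19 mm high. Origin at the centre of its underside. It stands on the other side of the dish than the stand.
- vial_red: Bystander: clear vial with a red cap, upright, 29 mm across, 72 mm high, behind the dish. Origin at the centre of its underside.
- vial_black: Bystander: clear vial with a black cap, upright, 24 mm across, 58 mm high, behind the dish. Origin at the centre of its underside.
- loupe: Bystander: small folding loupe, black between two silver plates, 28 x 36 x 15 mm, lying behind the dish. Origin at the centre of its underside.
Mind the look-alikes: they are no part of the job. Of the things like the dish, leave any that is red; of the rest the smaller one is meant.

How it is judged:
By the outcome, as a careful person would: the job done as asked, in the order asked, and still so for the second after the job is handed in, while the arm keeps its last pose, push and grip.
It also fails if it takes over 45 s, if anything falls off the work surface, if the arm or the gripper's body presses on something with over 40 N, if the wrist force passes 120 N, or if a joint passes its speed limit or range.

## Working session

There is one attempt and no reset: what is moved stays moved. The work goes in short steps, Python scripts to look and compute and a tool call to move; the robot and the scene stay as the last step left them, time stands still between calls to the robot, and variables do not carry over. Pictures are saved under pics/ and viewed, about 8 in all and at most 12, crops included, and the job is handed in when it is done.

Besides the shell and the picture viewer there is one more tool, called after "Request:" by a JSON object that holds its "method" and its "body", one argument or row to a line. send_rows: Moves the arm, as the interface text tells. Its arguments: {"type":"object","properties":{"commands":{"type":"array","items":{"type":"object","properties":{"delta_pos":{"type":"array","items":{"type":"number"}},"yaw":{"type":"number"}}}},"grip":{"type":"number"},"force":{"type":"number"}},"required":["commands"]}

```bash
mkdir -p pics; cat > h.py <<'E'
import numpy as np, cv2
from station import manip
from scipy.spatial.transform import Rotation as R
def cam(n,s=None):
    c=manip.get_calibration(n)
    K=np.array([[c['fx'],0,c['cx']],[0,c['fy'],c['cy']],[0,0,1]])
    if n=='wrist':
        s=s or manip.sense(); T=np.eye(4); T[:3,:3]=R.from_quat(s['tool_rot']).as_matrix(); T[:3,3]=s['tcp_pos']
        M=T@np.array(c['mount'])
    else: M=np.linalg.inv(np.array(c['world_to_cam']))
    return K,M
def ray(n,uv,z,s=None):
    K,M=cam(n,s); uv=np.atleast_2d(uv).astype(float)
    d=(np.linalg.inv(K)@np.c_[uv,np.ones(len(uv))].T).T@M[:3,:3].T
    o=M[:3,3]; return o+d*((z-o[2])/d[:,2])[:,None]
def proj(n,P,s=None):
    K,M=cam(n,s); P=np.atleast_2d(P); q=(P-M[:3,3])@M[:3,:3]; q=q@K.T; return q[:,:2]/q[:,2:]
E
python3 - <<'E'
from h import *
for n in('scene','side'): cv2.imwrite(f'pics/{n}0.png',manip.snapshot(n)); print(n,cam(n)[1][:3].round(3).tolist(),cam(n)[0][0,0])
s=manip.sense();print(s['t'],s['tcp_pos'],s['tool_rot'],manip.get_calibration('wrist'))
E
```

```text
scene [[0.714, -0.289, 0.638, -0.366], [-0.7, -0.315, 0.641, -0.991], [0.016, -0.904, -0.427, 0.705]] 401.8729984641366
side [[-0.998, 0.041, -0.043, 0.582], [0.059, 0.653, -0.755, 0.95], [-0.003, -0.756, -0.654, 1.007]] 492.1684087508396
0.1 [ 0.28219714 -0.55693336  0.23042605] [ 9.72655349e-01  2.32251083e-01 -6.76235955e-05 -1.00070196e-03] {'fx': 277.10253653750306, 'fy': 277.10253653750306, 'cx': 320.92769557289296, 'cy': 199.09447576615085, 'mount': array([[ 3.50426060e-04, -9.51730606e-01, -3.06934408e-01,
         7.92161688e-02],
       [ 9.99999872e-01,  2.21783927e-04,  4.53997533e-04,
        -2.40407561e-04],
       [-3.64010228e-04, -3.06934528e-01,  9.51730562e-01,
        -1.42491881e-01],
       [ 0.00000000e+00,  0.00000000e+00,  0.00000000e+00,
         1.00000000e+00]])}
```

View pics/scene0.png

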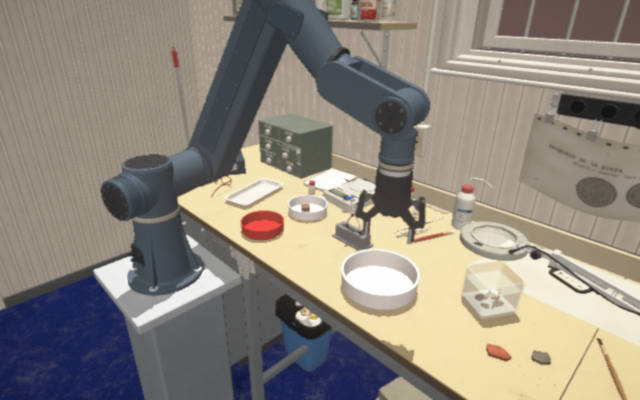

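View pics/side0.png

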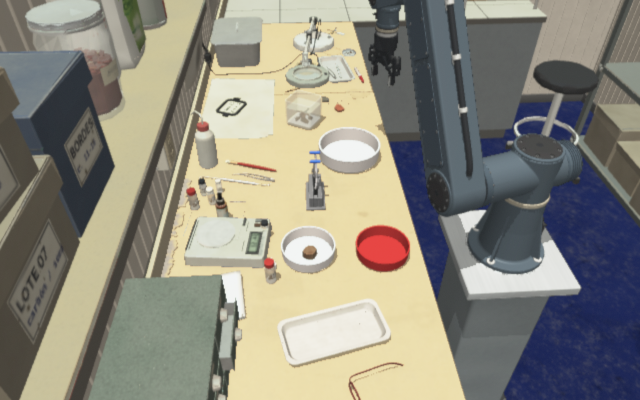

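The side view shows three dishes: small white with the brown lump at (308,250), red at (382,248) and a larger white one at (349,150). The small white one is meant: it isn't red, it's the smaller of the other two, and it holds the concretion. The stand with the tongs is at (315,190) and the tray at (333,330). I'll confirm this in an enlarged crop.

```bash
python3 - <<'E'
from h import *
im=cv2.imread('pics/side0.png')
cv2.imwrite('pics/crop1.png',cv2.resize(im[135:375,240:430],None,fx=2.5,fy=2.5,interpolation=cv2.INTER_CUBIC))
hsv=cv2.cvtColor(im,cv2.COLOR_BGR2HSV)
def comp(m,x0,y0,x1,y1):
    m=m.astype(np.uint8); k=np.zeros_like(m);k[y0:y1,x0:x1]=m[y0:y1,x0:x1]
    n,l,st,c=cv2.connectedComponentsWithStats(k)
    return [(st[i].tolist(),c[i].round(1).tolist()) for i in range(1,n) if st[i,4]>8]
H,S,V=[hsv[...,i].astype(int) for i in range(3)]
print('blue',comp((H>95)&(H<125)&(S>150)&(V>100),290,140,340,175))
print('brown',comp((V<130)&(S>60),290,238,325,265))
print('white',comp((S<60)&(V>140),275,222,345,275))
print('tray',comp((S<45)&(V>120),270,295,400,370))
for nm,p,z in[('dish rim',(308,246),.04),('conc',(309,252),.012),('stand',(315,190),.046),('tray',(333,330),.015),('bars',(315,157),.153),('vialred',(269,264),.072),('bigdish',(349,145),.05),('red',(382,243),.04)]: print(nm,ray('side',p,z)[0].round(3))
E
```

```text
blue []
brown [([303, 251, 13, 8, 50], [309.6, 255.4])]
white [([280, 225, 56, 48, 1983], [307.6, 248.0]), ([275, 262, 2, 8, 14], [275.4, 265.1])]
tray [([277, 298, 114, 67, 4857], [332.1, 330.8])]
dish rim [0.559 0.007 0.04 ]
conc [0.556 0.003 0.012]
stand [ 0.527 -0.226  0.046]
tray [0.511 0.264 0.015]
bars [ 0.525 -0.251  0.153]
vialred [0.661 0.096 0.072]
bigdish [ 0.397 -0.459  0.05 ]
red [0.355 0.008 0.04 ]
```

View pics/crop1.png

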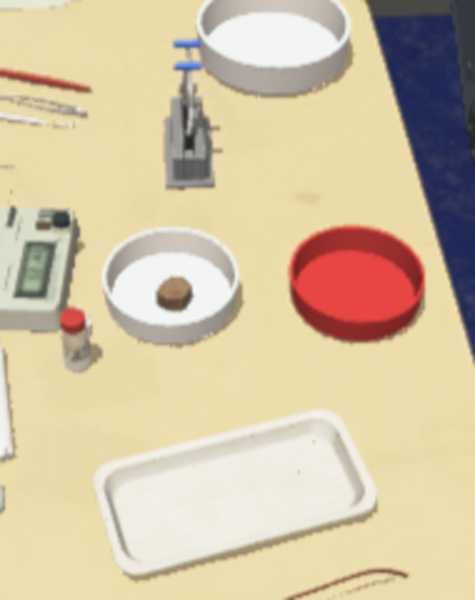

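The crop confirms the small white dish with the lump, and the blue bars at about side (315,153) and (315,161). Next I'll go above the stand and look with the wrist camera.

Request:
{"method": "send_rows", "body": {
  "commands": [
    {"delta_pos":[0,0,3],"yaw":-0.06},
    {"delta_pos":[3,3.8,1],"yaw":-0.06},
    {"delta_pos":[3,3.8,1],"yaw":-0.06},
    {"delta_pos":[3,3.8,1],"yaw":-0.06},
    {"delta_pos":[3,3.8,0],"yaw":-0.06},
    {"delta_pos":[3,3.8,0],"yaw":-0.06},
    {"delta_pos":[3,3.8,0],"yaw":-0.06},
    {"delta_pos":[3,3.8,0],"yaw":-0.05},
    {"delta_pos":[3,3.8,0],"yaw":0},
    {"delta_pos":[0,0,0],"yaw":0}
  ],
  "grip": -1
}}

```text
t: 1.35
tcp_pos: [0.526, -0.2415, 0.2869]
tool_rot: [1.0, -0.01, -0.0, -0.005]
force: [-0.6, -0.1, 0.6]
finger_gap: 1.002
```

```bash
python3 - <<'E'
from h import *
s=manip.sense(); im=manip.snapshot('wrist'); cv2.imwrite('pics/w1.png',im); print(s['t'],s['tcp_pos'].round(4),R.from_quat(s['tool_rot']).as_matrix().round(3).tolist())
hsv=cv2.cvtColor(im,cv2.COLOR_BGR2HSV)
m=cv2.inRange(hsv,(100,120,80),(125,255,255))
n,l,st,c=cv2.connectedComponentsWithStats(m)
for i in range(1,n):
    if st[i,4]>40:
        pts=np.argwhere(l==i)[:,::-1]; r=cv2.minAreaRect(pts.astype(np.float32)); print(st[i],c[i].round(1),ray('wrist',c[i],.155,s)[0].round(4),'box',ray('wrist',cv2.boxPoints(r),.155,s)[:,:2].round(4).tolist())
E
```

```text
1.35 [ 0.526  -0.2415  0.2869] [[1.0, -0.021, -0.001], [-0.021, -1.0, 0.01], [-0.001, -0.01, -1.0]]
[311 174  10  31 252] [315.7 188.4] [ 0.5282 -0.2345  0.155 ] box [[0.5434, -0.2302], [0.5432, -0.2393], [0.5111, -0.2386], [0.5113, -0.2292]]
[356 175  10  30 260] [360.2 189.1] [ 0.5266 -0.2802  0.155 ] box [[0.5415, -0.2757], [0.5413, -0.2848], [0.5103, -0.2856], [0.5105, -0.2762]]
```

View pics/w1.png

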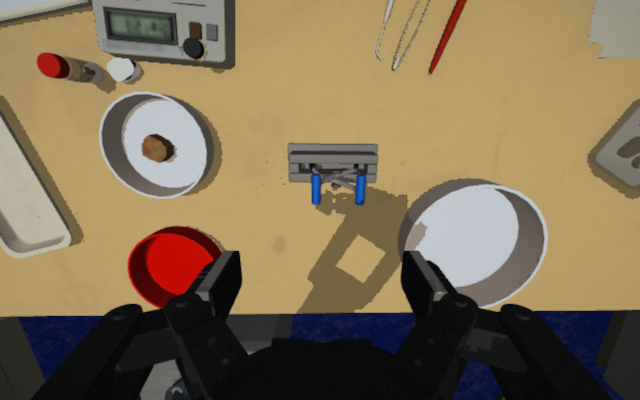

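The wrist view shows the bars at (316,188) and (360,189). Their midpoint is (0.527,-0.257), with yaw close to the tool's. I'll descend to a TCP height of about 0.132.

Request:
{"method": "send_rows", "body": {
  "commands": [
    {"delta_pos":[0.1,-1.5,0],"yaw":0},
    {"delta_pos":[0,0,-3],"yaw":0},
    {"delta_pos":[0,0,-3],"yaw":0},
    {"delta_pos":[0,0,-3],"yaw":0},
    {"delta_pos":[0,0,-2],"yaw":0},
    {"delta_pos":[0,0,0],"yaw":0}
  ]
}}

```text
t: 2.15
tcp_pos: [0.5221, -0.2727, 0.1739]
tool_rot: [1.0, -0.018, -0.0, -0.001]
force: [0.1, -0.3, 0.1]
finger_gap: 1.004
```

```bash
python3 - <<'E'
from h import *
s=manip.sense(); im=manip.snapshot('wrist'); cv2.imwrite('pics/w2.png',im); print(s['t'],s['tcp_pos'].round(4),s['force'])
hsv=cv2.cvtColor(im,cv2.COLOR_BGR2HSV)
m=cv2.inRange(hsv,(100,120,80),(125,255,255))
n,l,st,c=cv2.connectedComponentsWithStats(m)
for i in range(1,n):
    if st[i,4]>100: print(st[i],c[i].round(1),ray('wrist',c[i],.155,s)[0].round(4))
E
```

```text
2.15 [ 0.5221 -0.2727  0.1739] [ 0.09875761 -0.29646159  0.1499479 ]
[254 210  16  47 614] [261.8 231.9] [ 0.5285 -0.2347  0.155 ]
[326 210  16  47 648] [333.3 232. ] [ 0.5269 -0.2803  0.155 ]
```

Request:
{"method": "send_rows", "body": {
  "commands": [
    {"delta_pos":[0.5,1.5,0],"yaw":0},
    {"delta_pos":[0,0,0],"yaw":0}
  ]
}}

```text
t: 2.45
tcp_pos: [0.5287, -0.2593, 0.1769]
tool_rot: [1.0, -0.019, 0.002, 0.0]
force: [0.9, -0.3, 0.7]
finger_gap: 1.002
```

Request:
{"method": "send_rows", "body": {
  "commands": [
    {"delta_pos":[-0.1,0.1,-1.5],"yaw":0},
    {"delta_pos":[0,0.1,-1.5],"yaw":0},
    {"delta_pos":[0,0,-1.2],"yaw":0},
    {"delta_pos":[0,0,0],"yaw":0}
  ]
}}

```text
t: 2.95
tcp_pos: [0.5279, -0.2566, 0.1326]
tool_rot: [1.0, -0.018, 0.002, 0.001]
force: [0.1, -0.3, -0.9]
finger_gap: 1.003
```

Request:
{"method": "send_rows", "body": {
  "commands": [
    {"delta_pos":[0,0,0]},
    {"delta_pos":[0,0,0]},
    {"delta_pos":[0,0,0]},
    {"delta_pos":[0,0,0.1]},
    {"delta_pos":[0,0,0.1]}
  ],
  "grip": -0.13,
  "force": 30
}}

```text
validation failed for argument at $.co...
```

```bash
python3 - <<'E'
from h import *
s=manip.sense(); im=manip.snapshot('wrist'); cv2.imwrite('pics/w3.png',im); print(s['t'],s['tcp_pos'].round(4),s['force'],s['finger_gap'])
E
```

```text
2.95 [ 0.5279 -0.2566  0.1326] [ 0.09464976 -0.28337558 -0.93349908] 1.003289439954542
```

View pics/w3.png

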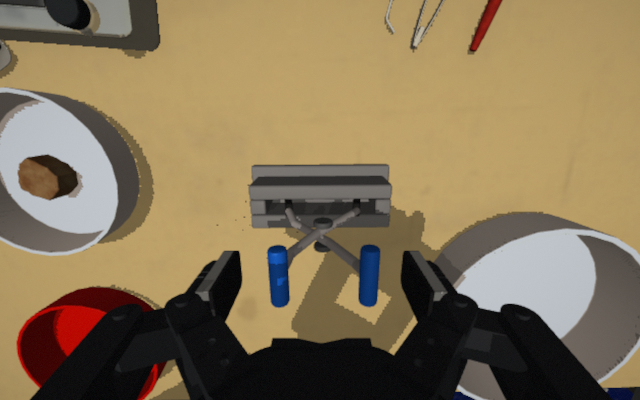

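The call was refused because every row needs a yaw. The picture shows both bars (columns 278 and 369) centred between the open pads. Closing.

Request:
{"method": "send_rows", "body": {
  "commands": [
    {"delta_pos":[0,0,0],"yaw":0},
    {"delta_pos":[0,0,0],"yaw":0},
    {"delta_pos":[0,0,0],"yaw":0},
    {"delta_pos":[0,0,0.1],"yaw":0},
    {"delta_pos":[0,0,0.1],"yaw":0}
  ],
  "grip": -0.13,
  "force": 30
}}

```text
t: 3.62
tcp_pos: [0.5316, -0.2587, 0.141]
tool_rot: [1.0, -0.018, 0.007, 0.003]
force: [-0.1, 0.8, -2.0]
finger_gap: 0.566
```

Request:
{"method": "send_rows", "body": {
  "commands": [
    {"delta_pos":[0,0,1],"yaw":0},
    {"delta_pos":[0,0,1.5],"yaw":0},
    {"delta_pos":[0,0,2],"yaw":0},
    {"delta_pos":[0,0,2],"yaw":0},
    {"delta_pos":[0,0,2],"yaw":0},
    {"delta_pos":[0,0,0],"yaw":0}
  ]
}}

```text
t: 4.38
tcp_pos: [0.5319, -0.2589, 0.2318]
tool_rot: [1.0, -0.019, 0.009, 0.004]
force: [-0.7, 0.9, -2.0]
finger_gap: 0.57
```

```bash
python3 - <<'E'
from h import *
s=manip.sense(); im=manip.snapshot('side'); print(s['t'],s['tcp_pos'].round(4),s['force'],s['finger_gap'],R.from_quat(s['tool_rot']).as_matrix().round(3).tolist())
a=cv2.resize(im[60:280,250:400],None,fx=2.6,fy=2.6,interpolation=cv2.INTER_CUBIC)
w=cv2.resize(manip.snapshot('wrist'),(400,250)); a=np.hstack([a,np.vstack([w,np.zeros((a.shape[0]-250,400,3),np.uint8)])])
cv2.imwrite('pics/c2.png',a)
E
```

```text
4.375 [ 0.5319 -0.2589  0.2318] [-0.67252123  0.86642078 -1.99447934] 0.5702425653603936 [[0.999, -0.037, 0.017], [-0.037, -0.999, -0.008], [0.017, 0.008, -1.0]]
```

View pics/c2.png

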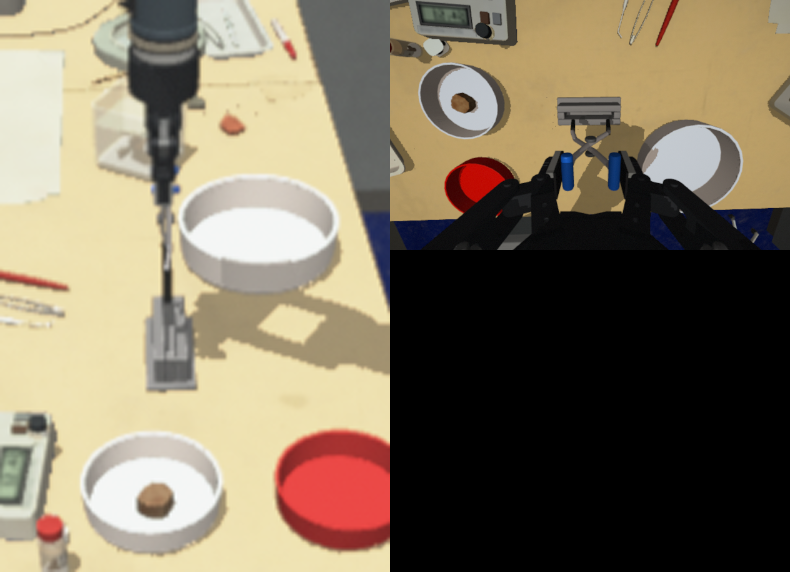

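The tongs are out of the stand and held upright, with the tips at wrist-inset (575,128) and (607,125). Next I'll measure the lump and dish in the wrist picture, raise and go over the dish.

```bash
cat >> h.py <<'E'
def lump(n,im,s,roi=None):
    hsv=cv2.cvtColor(im,cv2.COLOR_BGR2HSV)
    m=cv2.inRange(hsv,(3,70,20),(20,255,175))
    if roi: k=np.zeros_like(m); x0,y0,x1,y1=roi; k[y0:y1,x0:x1]=m[y0:y1,x0:x1]; m=k
    N,l,st,c=cv2.connectedComponentsWithStats(m)
    return [(st[i].tolist(),c[i].round(1).tolist(),ray(n,c[i],.014,s)[0].round(4).tolist()) for i in range(1,N) if st[i,4]>30]
E
python3 - <<'E'
from h import *
s=manip.sense(); im=manip.snapshot('wrist'); cv2.imwrite('pics/w4.png',im); print(lump('wrist',im,s,(60,120,170,220)))
im=manip.snapshot('side'); print(lump('side',im,s,(295,240,325,265)))
hs=cv2.cvtColor(im,cv2.COLOR_BGR2HSV)
E
```

```text
[([160, 120, 10, 11, 48], [165.7, 123.5], [0.6033, -0.0677, 0.014]), ([98, 148, 39, 32, 942], [116.4, 163.8], [0.5555, 0.0063, 0.014]), ([149, 200, 21, 17, 142], [161.8, 209.8], [0.4903, -0.0394, 0.014])]
[([303, 247, 13, 12, 102], [309.1, 253.0], [0.5561, 0.0085, 0.014])]
```

Request:
{"method": "send_rows", "body": {
  "commands": [
    {"delta_pos":[0,0,2],"yaw":0},
    {"delta_pos":[0.2,2,1],"yaw":0},
    {"delta_pos":[0.3,3.5,0],"yaw":0},
    {"delta_pos":[0.3,3.5,0],"yaw":0},
    {"delta_pos":[0.3,3.5,0],"yaw":0},
    {"delta_pos":[0.3,3.5,0],"yaw":0},
    {"delta_pos":[0.3,3.5,0],"yaw":0},
    {"delta_pos":[0.3,3,0],"yaw":0},
    {"delta_pos":[0.2,2,0],"yaw":0},
    {"delta_pos":[0,0,0],"yaw":0}
  ]
}}

```text
t: 5.82
tcp_pos: [0.544, 0.0078, 0.2506]
tool_rot: [1.0, -0.017, -0.004, -0.005]
force: [-0.2, -0.1, -1.8]
finger_gap: 0.563
```

```bash
python3 - <<'E'
from h import *
s=manip.sense(); print(s['t'],s['tcp_pos'].round(4),s['finger_gap'],R.from_quat(s['tool_rot']).as_matrix().round(3).tolist())
w=manip.snapshot('wrist'); cv2.imwrite('pics/w5.png',w); print(lump('wrist',w,s,(200,60,480,260)))
sd=manip.snapshot('side'); cv2.imwrite('pics/s5.png',sd)
sc=manip.snapshot('scene'); cv2.imwrite('pics/sc5.png',sc)
a=cv2.resize(sd[150:290,250:370],(480,560),interpolation=cv2.INTER_CUBIC); b=cv2.resize(w[60:320,190:470],(320,297))
c=cv2.resize(sc[130:240,270:400],(320,263))
cv2.imwrite('pics/c5.png',np.hstack([a,np.vstack([b,c])]))
E
```

```text
5.825 [0.544  0.0078 0.2506] 0.5626070432855867 [[0.999, -0.035, -0.007], [-0.035, -0.999, 0.009], [-0.008, -0.009, -1.0]]
[([224, 60, 10, 9, 55], [228.3, 63.2], [0.6802, 0.1206, 0.014]), ([236, 60, 49, 40, 657], [265.4, 81.0], [0.6582, 0.0764, 0.014]), ([370, 62, 59, 17, 148], [399.4, 72.6], [0.662, -0.0918, 0.014]), ([312, 65, 31, 3, 34], [326.4, 66.1], [0.6726, -0.001, 0.014]), ([293, 71, 25, 21, 108], [307.6, 83.9], [0.6531, 0.0233, 0.014]), ([313, 146, 27, 30, 583], [325.4, 160.8], [0.5544, 0.0038, 0.014]), ([457, 151, 23, 34, 83], [464.3, 161.7], [0.5467, -0.1866, 0.014]), ([456, 186, 24, 10, 36], [464.4, 192.7], [0.5022, -0.1924, 0.014]), ([322, 189, 110, 71, 4010], [388.7, 225.7], [0.4544, -0.0872, 0.014]), ([200, 196, 24, 64, 439], [211.0, 230.6], [0.4546, 0.1784, 0.014]), ([246, 197, 61, 63, 164], [279.2, 234.9], [0.4443, 0.0765, 0.014]), ([295, 204, 42, 25, 107], [314.7, 217.8], [0.4704, 0.0219, 0.014]), ([427, 252, 13, 8, 71], [434.1, 256.2], [0.4011, -0.1591, 0.014])]
```

View pics/c5.png

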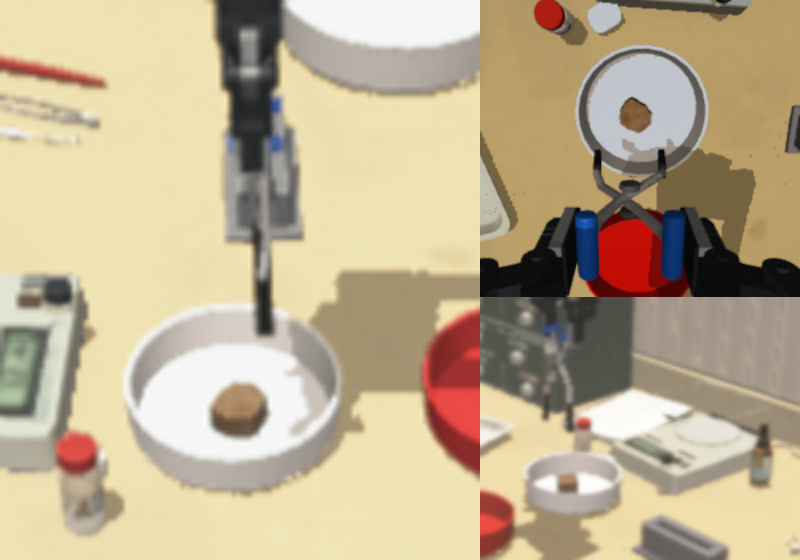

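```bash
python3 - <<'E'
from h import *
from scipy.optimize import least_squares
s=manip.sense(); print(s['tcp_pos'].round(4))
for nm,obs in {'+y':[('side',(316.2,233.2)),('wrist',(293.5,192)),('scene',(296.4,181))],'-y':[('wrist',(348.5,192)),('scene',(306.6,185.6))]}.items():
    for sub in ([obs,obs[:2],obs[1:]] if nm=='+y' else [obs]):
        r=least_squares(lambda P:np.concatenate([proj(n,P,s)[0]-o for n,o in sub]),[.55,.0,.12]); print(nm,len(sub),r.x.round(4),r.cost.round(2))
sd=cv2.imread('pics/s5.png'); print(lump('side',sd,s,(295,238,325,265)))
E
```

```text
[0.5447 0.0053 0.2509]
+y 3 [0.5418 0.0356 0.1167] 2.45
+y 2 [0.5409 0.0357 0.1136] 1.36
+y 2 [0.5436 0.035  0.1205] 0.03
-y 2 [ 0.5418 -0.0214  0.121 ] 0.0
[([303, 247, 13, 12, 98], [309.1, 253.2], [0.556, 0.0093, 0.014])]
```

Tip midpoint is about (0.542,0.007,0.118), roughly 133 mm below the TCP. The lump is at (0.555,0.006). Next I'll shift +1.2 cm in x and descend part way.

Request:
{"method": "send_rows", "body": {
  "commands": [
    {"delta_pos":[1.2,0.1,0],"yaw":0},
    {"delta_pos":[0,0,-1.5],"yaw":0},
    {"delta_pos":[0,0,-1.8],"yaw":0},
    {"delta_pos":[0,0,-1.8],"yaw":0},
    {"delta_pos":[0,0,0],"yaw":0}
  ]
}}

```text
t: 6.6
tcp_pos: [0.5574, 0.003, 0.1956]
tool_rot: [1.0, -0.022, -0.004, -0.004]
force: [-0.3, 0.6, -1.8]
finger_gap: 0.56
```

```bash
python3 - <<'E'
from h import *
s=manip.sense(); print(s['t'],s['tcp_pos'].round(4),s['finger_gap'],R.from_quat(s['tool_rot']).as_matrix().round(3).tolist())
w=manip.snapshot('wrist'); print(lump('wrist',w,s,(280,100,380,200)))
sd=manip.snapshot('side'); print(lump('side',sd,s,(295,238,325,268)))
cv2.imwrite('pics/c6.png',np.hstack([cv2.resize(sd[190:280,270:345],(460,552),interpolation=cv2.INTER_CUBIC),cv2.resize(w[80:280,250:370],(331,552))]))
E
```

```text
6.6 [0.5574 0.003  0.1956] 0.5603057179313368 [[0.999, -0.043, -0.008], [-0.043, -0.999, 0.008], [-0.008, -0.008, -1.0]]
[([307, 163, 31, 35, 792], [321.7, 180.4], [0.5541, 0.004, 0.014])]
[([303, 246, 13, 13, 110], [309.5, 252.6], [0.5549, 0.0073, 0.014])]
```

View pics/c6.png

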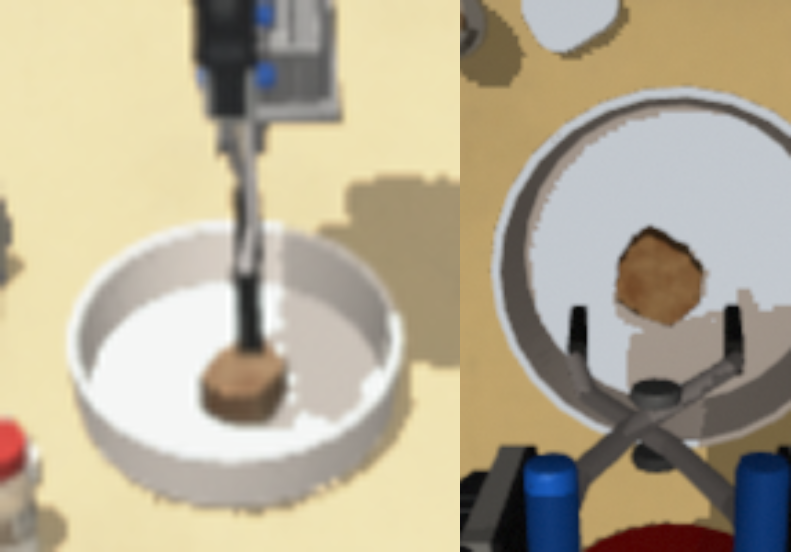

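The tips straddle the lump: in the wrist view the tip midpoint column is about 655 and the lump's is 658. In the side view the tip column matches the lump to about 2 mm. I'll continue down to a TCP height of 0.145.

Request:
{"method": "send_rows", "body": {
  "commands": [
    {"delta_pos":[-0.1,0.1,-1.2],"yaw":0},
    {"delta_pos":[0,0,-1.3],"yaw":0},
    {"delta_pos":[0,0,-1.2],"yaw":0},
    {"delta_pos":[0,0,-0.7],"yaw":0},
    {"delta_pos":[0,0,0],"yaw":0}
  ]
}}

```text
t: 7.32
tcp_pos: [0.5584, 0.0037, 0.1512]
tool_rot: [1.0, -0.022, -0.001, -0.003]
force: [-0.1, 0.1, -1.3]
finger_gap: 0.571
```

```bash
python3 - <<'E'
from h import *
s=manip.sense(); print(s['t'],s['tcp_pos'].round(4),s['force'].round(2),s['finger_gap'])
w=manip.snapshot('wrist'); sd=manip.snapshot('side')
cv2.imwrite('pics/c7.png',np.hstack([cv2.resize(sd[190:280,270:345],(460,552),interpolation=cv2.INTER_CUBIC),cv2.resize(w[120:320,250:370],(331,552))]))
E
```

```text
7.325 [0.5584 0.0037 0.1512] [-0.05  0.08 -1.28] 0.5710340804885149
```

View pics/c7.png

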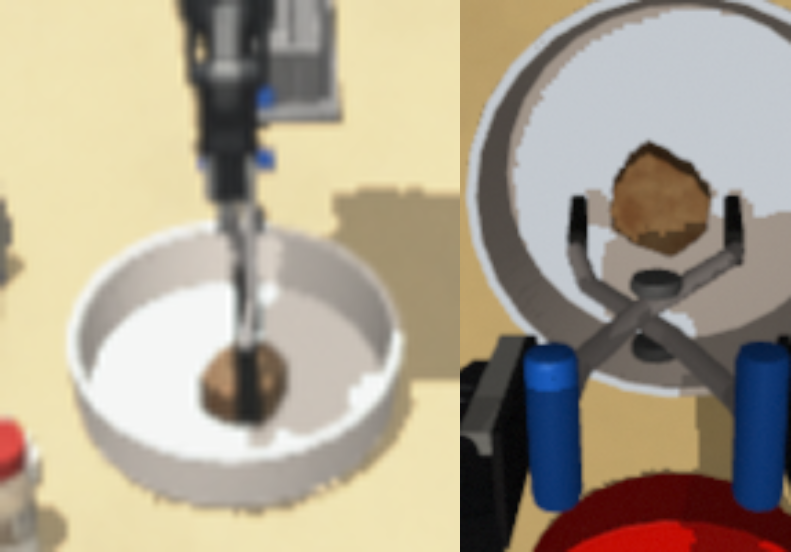

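The tips are now on either side of the lump, left at column 578 and right at 733 in the crop. I'll lower a little more, then close gently.

Request:
{"method": "send_rows", "body": {
  "commands": [
    {"delta_pos":[-0.2,0.1,-0.4],"yaw":0},
    {"delta_pos":[0,0,-0.1],"yaw":0}
  ]
}}

```text
t: 7.68
tcp_pos: [0.5573, 0.0046, 0.1474]
tool_rot: [1.0, -0.022, 0.0, -0.003]
force: [0.2, 0.9, -1.4]
finger_gap: 0.569
```

```bash
python3 - <<'E'
from h import *
print(proj('side',[[.556,.035,z] for z in(.005,.01,.015,.02)]).round(1).tolist())
sd=manip.snapshot('side'); g=sd[235:272,309:314].max(2).mean(1); print(dict(zip(range(235,272),g.astype(int))))
s=manip.sense(); print(s['tcp_pos'],s['force'])
E
```

```text
[[309.6, 262.3], [309.6, 261.0], [309.5, 259.8], [309.5, 258.5]]
{235: np.int64(151), 236: np.int64(155), 237: np.int64(157), 238: np.int64(158), 239: np.int64(153), 240: np.int64(146), 241: np.int64(155), 242: np.int64(160), 243: np.int64(156), 244: np.int64(147), 245: np.int64(149), 246: np.int64(142), 247: np.int64(124), 248: np.int64(96), 249: np.int64(75), 250: np.int64(68), 251: np.int64(63), 252: np.int64(68), 253: np.int64(64), 254: np.int64(53), 255: np.int64(51), 256: np.int64(51), 257: np.int64(52), 258: np.int64(61), 259: np.int64(90), 260: np.int64(149), 261: np.int64(199), 262: np.int64(219), 263: np.int64(239), 264: np.int64(228), 265: np.int64(192), 266: np.int64(179), 267: np.int64(178), 268: np.int64(177), 269: np.int64(176), 270: np.int64(176), 271: np.int64(175)}
[0.55764697 0.00451921 0.14749205] [ 0.8655825   0.53907557 -0.94777722]
```

Request:
{"method": "send_rows", "body": {
  "commands": [
    {"delta_pos":[0,0,-0.2],"yaw":0},
    {"delta_pos":[0,0,0],"yaw":0},
    {"delta_pos":[0,0,0],"yaw":0},
    {"delta_pos":[0,0,0],"yaw":0}
  ],
  "grip": 1,
  "force": 30
}}

```text
t: 8.22
tcp_pos: [0.5591, 0.0041, 0.1468]
tool_rot: [1.0, -0.021, 0.003, -0.003]
force: [-0.3, 0.1, -1.1]
finger_gap: 0.464
```

Request:
{"method": "send_rows", "body": {
  "commands": [
    {"delta_pos":[0,0,0],"yaw":0},
    {"delta_pos":[0,0,0.5],"yaw":0},
    {"delta_pos":[0,0,1],"yaw":0},
    {"delta_pos":[0,0,1.5],"yaw":0},
    {"delta_pos":[0,0,1.5],"yaw":0},
    {"delta_pos":[0,0,0],"yaw":0}
  ],
  "force": 35
}}

```text
t: 8.98
tcp_pos: [0.559, 0.0042, 0.1953]
tool_rot: [1.0, -0.022, 0.003, -0.003]
force: [-0.0, 0.1, -1.9]
finger_gap: 0.46
```

```bash
python3 - <<'E'
from h import *
s=manip.sense(); print(s['t'],s['tcp_pos'].round(4),s['force'].round(2),s['finger_gap'])
w=manip.snapshot('wrist'); sd=manip.snapshot('side')
cv2.imwrite('pics/c8.png',np.hstack([cv2.resize(sd[190:280,270:345],(460,552),interpolation=cv2.INTER_CUBIC),cv2.resize(w[120:320,250:370],(331,552))]))
E
```

```text
8.975 [0.559  0.0042 0.1953] [-0.    0.07 -1.85] 0.4601022979074112
```

View pics/c8.png

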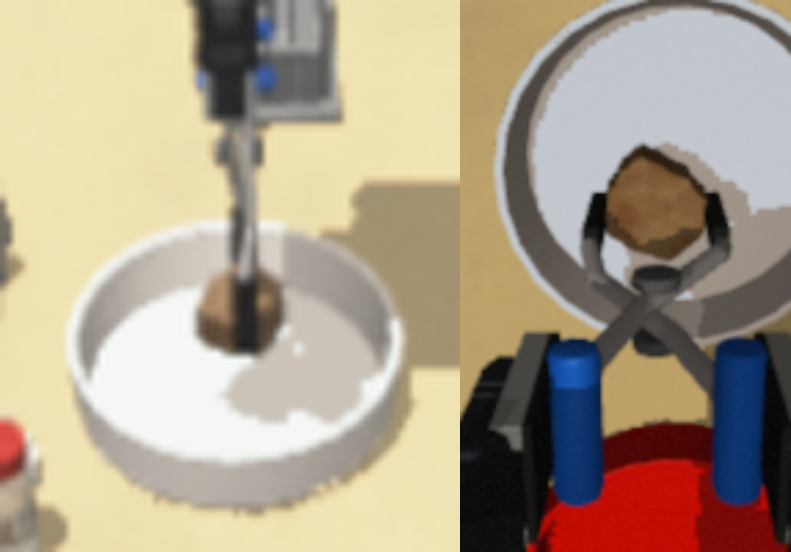

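The lump is held in the tongs, clear of the dish floor. Now the tray centre from its outline.

```bash
python3 - <<'E'
from h import *
im=cv2.imread('pics/side0.png'); hsv=cv2.cvtColor(im,cv2.COLOR_BGR2HSV)
m=np.zeros(im.shape[:2],np.uint8); m[293:370,270:400]=cv2.inRange(hsv,(0,0,110),(180,60,255))[293:370,270:400]
c=max(cv2.findContours(m,0,1)[0],key=cv2.contourArea)[:,0]
print(cv2.minAreaRect(ray('side',c,.015)[:,:2].astype(np.float32)*1000))
E
```

```text
((509.1290283203125, 261.89593505859375), (259.6528015136719, 130.59849548339844), 13.48524284362793)
```

Request:
{"method": "send_rows", "body": {
  "commands": [
    {"delta_pos":[0,0,1],"yaw":0},
    {"delta_pos":[0,0,2],"yaw":0},
    {"delta_pos":[0,0,1.5],"yaw":0},
    {"delta_pos":[0,1,0],"yaw":0},
    {"delta_pos":[-0.5,2,0],"yaw":0},
    {"delta_pos":[-0.5,2.5,0],"yaw":0},
    {"delta_pos":[-0.5,2.5,0],"yaw":0},
    {"delta_pos":[-0.5,2.5,0],"yaw":0},
    {"delta_pos":[-0.5,2.5,0],"yaw":0},
    {"delta_pos":[-0.5,2.5,0],"yaw":0}
  ]
}}

```text
t: 10.32
tcp_pos: [0.5194, 0.1703, 0.2353]
tool_rot: [1.0, -0.022, -0.006, -0.005]
force: [0.7, -0.6, -2.2]
finger_gap: 0.459
```

Request:
{"method": "send_rows", "body": {
  "commands": [
    {"delta_pos":[-0.3,2.5,0],"yaw":0},
    {"delta_pos":[-0.2,2.5,0],"yaw":0},
    {"delta_pos":[-0.1,2,0],"yaw":0},
    {"delta_pos":[0,1,0],"yaw":0},
    {"delta_pos":[0,0,0],"yaw":0}
  ]
}}

```text
t: 10.95
tcp_pos: [0.5049, 0.2597, 0.2313]
tool_rot: [1.0, -0.018, -0.011, -0.004]
force: [0.3, -0.2, -1.3]
finger_gap: 0.463
```

```bash
python3 - <<'E'
from h import *
s=manip.sense(); print(s['t'],s['tcp_pos'].round(4),s['force'].round(2),s['finger_gap'])
w=manip.snapshot('wrist'); sd=manip.snapshot('side'); sc=manip.snapshot('scene')
cv2.imwrite('pics/c9.png',np.hstack([cv2.resize(sd[210:380,250:410],(480,510),interpolation=cv2.INTER_CUBIC),np.vstack([cv2.resize(w,(320,200)),cv2.resize(sc[130:254,180:308],(320,310))])]))
for n,i,roi in(('side',sd,(290,220,350,330)),('wrist',w,(280,120,370,280))):
  hsv=cv2.cvtColor(i,cv2.COLOR_BGR2HSV); k=np.zeros(i.shape[:2],np.uint8);x0,y0,x1,y1=roi;k[y0:y1,x0:x1]=cv2.inRange(hsv,(3,80,40),(20,255,200))[y0:y1,x0:x1]
  N,l,st,c=cv2.connectedComponentsWithStats(k)
  for q in range(1,N):
    if st[q,4]>30: print(n,st[q],c[q].round(1),ray(n,c[q],.11,s)[0].round(3))
E
```

```text
10.95 [0.5049 0.2597 0.2313] [ 0.26 -0.24 -1.26] 0.4625109478260404
side [330 298   9  18  99] [335. 307.] [0.508 0.269 0.11 ]
side [343 299   5  14  42] [344.4 305.2] [0.487 0.266 0.11 ]
wrist [365 135   5  22  49] [367.8 143.6] [0.55  0.216 0.11 ]
wrist [ 302  173   38   41 1101] [320.3 193.8] [0.502 0.262 0.11 ]
wrist [280 236  18   7  52] [287.4 239.5] [0.452 0.298 0.11 ]
wrist [301 253  14  27 104] [306.1 265.8] [0.42 0.28 0.11]
wrist [325 253  17  27 134] [335.6 264.9] [0.42  0.248 0.11 ]
```

View pics/c9.png

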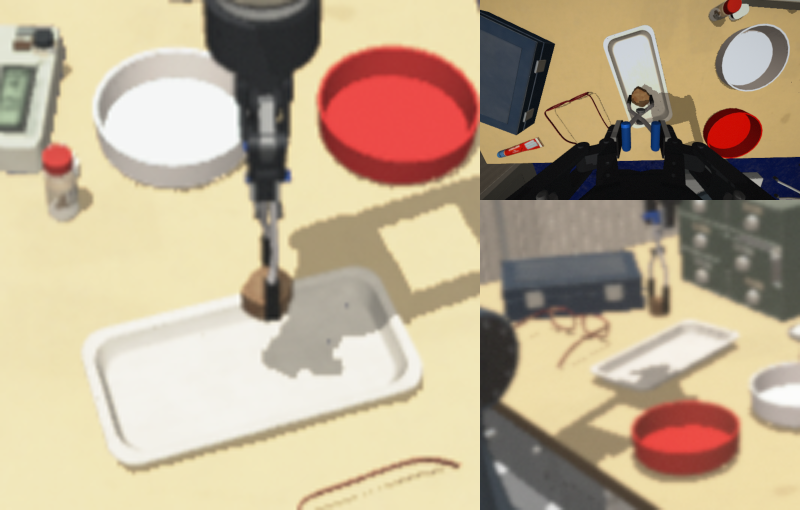

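The lump is still held. In the side crop it is at (268,293), above the tray. I'll shift +0.7 cm in x and settle.

Request:
{"method": "send_rows", "body": {
  "commands": [
    {"delta_pos":[0.7,0,0.2],"yaw":0},
    {"delta_pos":[0,0,0],"yaw":0},
    {"delta_pos":[0,0,0],"yaw":0},
    {"delta_pos":[0,0,0],"yaw":0}
  ]
}}

```text
t: 11.6
tcp_pos: [0.514, 0.2563, 0.2339]
tool_rot: [1.0, -0.021, -0.011, -0.004]
force: [-0.2, 0.2, -2.2]
finger_gap: 0.46
```

```bash
python3 - <<'E'
from h import *
from scipy.optimize import least_squares
s=manip.sense(); print(s['t'],s['tcp_pos'].round(4),s['qd'].round(3),s['finger_gap'])
o={}
for n,roi in(('side',(318,285,352,325)),('wrist',(298,160,345,230))):
  i=manip.snapshot(n); hsv=cv2.cvtColor(i,cv2.COLOR_BGR2HSV); k=np.zeros(i.shape[:2],np.uint8);x0,y0,x1,y1=roi;k[y0:y1,x0:x1]=cv2.inRange(hsv,(3,80,30),(20,255,200))[y0:y1,x0:x1]
  k=cv2.morphologyEx(k,cv2.MORPH_OPEN,np.ones((3,3),np.uint8)); x,y,w,h=cv2.boundingRect(k); o[n]=(x+w/2-.5,y+h/2-.5); print(n,x,y,w,h)
r=least_squares(lambda P:np.concatenate([proj(n,P,s)[0]-p for n,p in o.items()]),[.51,.26,.1]); print(r.x.round(4),r.cost)
print(manip.sense()['tcp_pos'].round(4))
E
```

```text
11.6 [0.514  0.2563 0.2339] [-0.002 -0.003  0.001  0.001  0.001  0.001] 0.4601545872948846
side 326 299 17 15
wrist 302 174 38 40
[0.5078 0.2584 0.1007] 0.30767310716639085
[0.5139 0.2564 0.2339]
```

Request:
{"method": "send_rows", "body": {
  "commands": [
    {"delta_pos":[0.1,0.3,0.6],"yaw":0},
    {"delta_pos":[0,0,0],"yaw":0},
    {"delta_pos":[0,0,0],"yaw":0},
    {"delta_pos":[0,0,0],"yaw":0},
    {"delta_pos":[0,0,0],"yaw":0}
  ]
}}

```text
t: 12.32
tcp_pos: [0.5147, 0.2598, 0.2404]
tool_rot: [1.0, -0.02, -0.011, -0.004]
force: [-0.7, 0.4, -1.2]
finger_gap: 0.466
```

```bash
python3 - <<'E'
from h import *
s=manip.sense(); a=manip.snapshot('side'); b=manip.snapshot('side'); e=manip.sense()
print(s['tcp_pos'].round(4),e['tcp_pos'].round(4),e['qd'].round(3),e['finger_gap'],e['t'])
w=manip.snapshot('wrist')
k=cv2.inRange(cv2.cvtColor(w,cv2.COLOR_BGR2HSV),(3,80,30),(20,255,200))[160:230,298:345]; print('lump px',int((k>0).sum()))
# bystanders: change against first picture
o=cv2.imread('pics/side0.png'); d=cv2.absdiff(a,o).max(2)
for n,(x0,y0,x1,y1) in dict(dish=(278,255,300,275),vialred=(260,255,278,285),vialsback=(185,175,230,220),tray=(275,320,310,368),tray2=(360,335,395,360)).items(): print(n,int((d[y0:y1,x0:x1]>40).sum()))
print(manip.sign_off())
E
```

```text
[0.5147 0.2598 0.2404] [0.5148 0.2598 0.2404] [-0.001 -0.    -0.001  0.001  0.002  0.001] 0.46052028761235597 12.425
lump px 1099
dish 0
vialred 0
vialsback 0
tray 0
tray2 0
the job is handed in; nothing more can be done
None
```

I took the tongs out of the stand by their blue bars, closed the rubber tips on the concretion in the small white dish and lifted it out. I handed the job in at about 12.4 s, with the concretion still held in the tongs over the tray.

- **Position:** two-camera triangulation before a last small correction, plus that correction, puts the concretion's centre at about (0.509, 0.262), 0.107 m above the worktop. I estimate its underside at about 9.6 cm. The tray centre measured (0.509, 0.262).
- **Hold:** the arm was still, with joint speeds of 0.002 rad/s or less. The finger opening was steady at 0.46, and the wrist camera still showed the concretion between the tips.
- **Other things:** the side camera showed no change from the first picture at the checked parts of the dish, tray and red vial, or around a group of small bottles at the back. I did not check the black vial or the loupe by name.

One move call was refused for a missing yaw value and I re-sent it; nothing moved. After closing, the bars measured 39 mm across, a little less than I expected for a 38–41 mm lump. Nothing in the later pictures showed it slipping.

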